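# Latch the loaded drilling jig

### The job

Clamp the brass block for drilling: on the jig that holds the block, swing the wire loop over and hook it behind the green keeper on the grey sliding jaw, then throw the red lever all the way over and down until it lies flat and holds the jaw drawn in. Leave the empty jig alone.

Things in the scene. Friction and masses are not known exactly. Their poses are not given: they have to be found in the camera images.
- jig: Loaded jig, fixed to the bench: blue plate 225 x 84 x 12 mm (x -98 to 128), brass block 36 x 56 x 32 mm between two jaws. Origin on the bench under the lever's pivot; z up, x along the jig from lever to keeper. Latch parts lie on y = 0 and swing in the x-z plane. The lever pivots at x 0, z 62 mm; the loop hinges on the lever 20 mm from there. A rubber rest under the closed lever ends at z 46 mm.
- jig_keeper (a point): Foot of the keeper's far face, on the deck of the grey sliding jaw (55 mm above the bench, x 80 in the jig frame when open). Keeper: green steel post 24 mm wide (y), 8 thick, 16 tall, with a lip 11 mm above the deck that reaches 6 mm out to +x. The loop's bar must come down beyond the lip onto the deck; the lever then draws it back under the lip.
- jig_bar (a point): Middle of the loop's cross bar, 8 mm thick, 44 long along y. Loop: 50 g steel wire U, 95 mm from hinge to bar, legs 6 mm thick at y +-22. Starts folded back on a stop, 10 to 35 degrees past upright towards -x, bar 150 to 170 mm up. Pushed to +x past upright, it falls over by itself within 1 s and lands beyond the lip, if the lever still stands at its start angle.
- jig_tip (a point): End of the lever, 75 mm from its pivot; last 30 mm a red grip 32 wide, 7 thick. Starts 45 to 69 degrees above +x, leaning to the keeper; stays where left (1 N moves it). Swings over the top to -x and down to a firm stop 8 degrees below level (tip then x -74, z 52 mm in the jig frame). With the loop hooked it needs up to 8 N at the tip, then passes center and holds.
- jig_jaw (a joint): How far the grey sliding jaw is drawn in towards the lever (m): 0 open, held there by a spring (2 N per mm); about 0.008 when latched against the block.
- spare: The empty jig, just like the loaded one but with no brass block; its lever and loop are open too. Not to be touched. Origin and axes as for the loaded jig.

How it is judged:
By the outcome, as a careful person would: the job done as asked, in the order asked, and still so for the second after the job is handed in, with the robot touching nothing.
It also fails if it takes over 43 s, if anything falls off the work surface, if the arm or the gripper's body presses on something with over 40 N, if the wrist force passes 120 N, or if a joint passes its speed limit or range.

### The arm

A 7-joint arm with a two-finger parallel gripper is mounted at the origin on the work surface. World frame = base frame: x ahead of the robot, y to its left, z up, the work surface at z = 0. Lengths are in m, angles in degrees, forces in N, time in s.
With the tool pointing down it reaches from about 0.425 to 0.875 m from the base axis. Payload 4.7 kg.
Tool frame: the origin (TCP) lies between the finger pads; the fingertips stand 25 mm ahead of it and the grasp point (between the pads) lies 6 mm ahead of it (env.tip_reach is the distance from the TCP to the fingertips, in m); z points along the fingers, y is the direction in which the jaws open and shut (so a half turn about z gives the same grasp; the last joint's range is limited). The gripper opens to 87 mm and grips with 3 to 60 N. Pads are 19 mm wide; open, the fingers measure 117 mm over their backs; the gripper's body (75 mm by 190 mm) begins 51 mm behind the grasp point.
Start: joints at [65.094, 18.392, -4.016, 83.108, 1.295, 78.541, -3.26], TCP at [0.282, -0.586, 0.248] pointing down, gripper open.
Joint ranges: [-163.93, 163.93], [-17.29, 119.83], [-79.2, 71.16], [3.27, 140.29], [-89.18, 269.18], [5.43, 117.66], [-154.24, 154.24]. Speed limits (degrees/s): [147.25, 147.25, 180, 180, 180, 180, 180].

### API

Orientations are given as [roll, pitch, yaw] about the fixed x, y, z axes, in that order (R = Rz(yaw) Ry(pitch) Rx(roll)).
In Python, from cell import env, viewer, job gives the robot as it stands.
- The arm moves only by the tool move_arm, never from a script. Its argument "steps" is a list of rows, each a list of 7 numbers: the finger opening in cm, from 0 to 8.7, then the shift along the tool's x, y, z in cm, then the turn, a rotation vector about the tool's x, y, z in rad. In form: [[fingers, tx, ty, tz, wx, wy, wz], ...]. A call has 1 to 5 rows; each row shifts and turns the commanded pose from where the row before left it, along the tool's axes as they then stand; what a row does not reach is not made up. A row lasts 1/12 s, in which the tool goes at most 41.7 mm and 7.16 degrees, less where a joint would pass 70% of its speed; a pose out of reach is approached as far as the arm can. A call is refused whole if a number of a shift passes 4.17 or a number of a turn 0.125, either way. A call with a gripper value outside its range is refused whole. The fingers move at their own pace and stop on an object; "force" is the grip in N (left out, the last holds). Time passes only in rows, so rows that do not move let the fingers close. It gives the time, the measured TCP pose, the force and the opening at its end, in the units of the state.
- env.get_obs(): the state, without advancing time (a new reading comes with each control period).
- viewer.read_camera(name): name is "scene" or "side" or "wrist"; returns a dict with "img" (420x560x3 uint8, red, green, blue), "vfov" (degrees; the focal length in pixels is half the picture's height over the tangent of half this angle, whatever the lens; pixels are square), "cx", "cy" (the principal point, pixels), "extrinsics" (4x4, takes a point from world to camera coordinates); the wrist camera has in their place "mount" (4x4, takes a point from camera to tool coordinates, whose origin is the TCP and whose axes are the flange's). Camera axes: x right, y down, z forward; pixel columns grow to the right and rows downward; lengths in m; the calibration is good to about 2 mm. The wrist camera is an equidistant fisheye: a pixel r from the principal point sees the ray r / f radians off the axis. A picture is of the moment at which its call begins: read the wrist's pose just before it. There is no depth.
- job.sign_off(): hands the job in, once; it reports no verdict.
The state is a dict: "time_s": time; "qpos": joint angles; "joint_velocities": joint speeds; "effort": joint torques, N m; "tool_pos": TCP position; "tool_rot": TCP orientation; "force": force on the tool from outside, world axes, zero at the start; "wrist_torque": the same for the moment, N m; "grip_width": finger opening in m.
Only numpy, scipy, OpenCV 4.12 (cv2) and the standard library are available. Lean on these libraries where they do the work, as an engineer would, in place of code of your own. Each camera call takes 0.05 s, during which the arm holds its last target.

## Working session

There is one attempt and no reset: what is moved stays moved. The work goes in short steps, Python scripts to look and compute and a tool call to move; the robot and the scene stay as the last step left them, time stands still between calls to the robot, and variables do not carry over. Pictures are saved under pics/ and viewed, and the job is handed in when it is done.

Besides the shell and the picture viewer there is one more tool, called after "Call:" as a command line: name --pt "numbers of a row" for each row, then --argument value for the rest. move_arm: Moves the arm, as the interface text tells. Its arguments: {"type":"object","properties":{"steps":{"type":"array"},"force":{"type":"number"}},"required":["steps"]}

```bash
ls; mkdir -p pics
python3 - <<'E'
from cell import env, viewer, job
import cv2
o=env.get_obs();print(o)
for n in ("scene","side","wrist"):
    c=viewer.read_camera(n);cv2.imwrite(f"pics/{n}0.png",c["img"][:,:,::-1])
    print(n,{k:v for k,v in c.items() if k!="img"})
E
```

```text
pics
{'time_s': 0.0, 'qpos': array([65.09497516, 18.4402344 , -4.0160376 , 83.1742272 ,  1.29631047,
       78.54008734, -3.25879183]), 'joint_velocities': array([-0.02300748, -0.02699127, -0.06870323, -0.00871305,  0.03284048,
       -0.01694407, -0.00501815]), 'effort': array([ 1.23950493e-03, -4.91287851e+01, -4.03015343e-01, -3.12522840e+01,
       -6.39176066e-02,  4.36769729e-02,  1.66521213e-04]), 'tool_pos': array([ 0.28174904, -0.58521062,  0.24645413]), 'tool_rot': array([-1.79890768e+02,  6.79096591e-03,  2.57167161e+01]), 'force': array([-0.23906228, -0.49829209, -0.79612265]), 'wrist_torque': array([ 0.02375827,  0.04360054, -0.02048464]), 'grip_width': 0.08703058693182403}
scene {'vfov': 53.07955044047646, 'cx': 287.44932812030964, 'cy': 210.29849818344317, 'extrinsics': array([[-0.60269192,  0.79795667,  0.00525345,  0.34287122],
       [ 0.68632882,  0.52171612, -0.50671989, -0.34183232],
       [-0.40708133, -0.30179038, -0.86209475,  1.01258716],
       [ 0.        ,  0.        ,  0.        ,  1.        ]])}
side {'vfov': 47.23208006643085, 'cx': 271.8184021558744, 'cy': 209.45570711844437, 'extrinsics': array([[-0.96232616, -0.27171651, -0.00992444,  0.54187122],
       [-0.20373584,  0.74477214, -0.63545745,  0.19394767],
       [ 0.18005573, -0.60949536, -0.77207211,  0.72688292],
       [ 0.        ,  0.        ,  0.        ,  1.        ]])}
wrist {'vfov': 65.70646984690485, 'cx': 278.6399555565084, 'cy': 204.53462622224615, 'mount': array([[-5.57073255e-04, -9.63688320e-01, -2.67029047e-01,
         7.26441014e-02],
       [ 9.99999513e-01, -3.19189522e-04, -9.34257049e-04,
         4.99977429e-04],
       [ 8.15099732e-04, -2.67029438e-01,  9.63688028e-01,
        -1.36268746e-01],
       [ 0.00000000e+00,  0.00000000e+00,  0.00000000e+00,
         1.00000000e+00]])}
```

View pics/scene0.png

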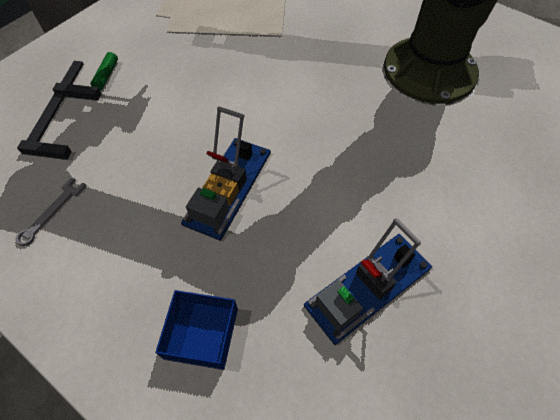

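View pics/side0.png

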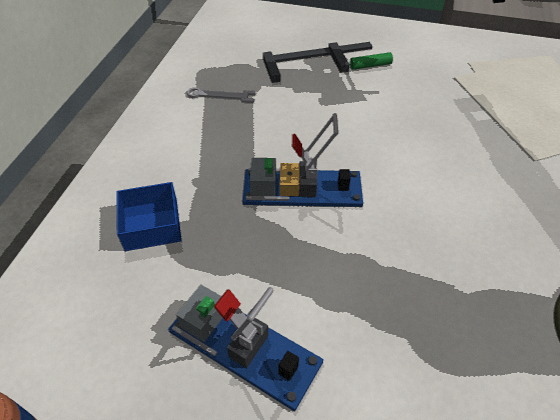

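View pics/wrist0.png

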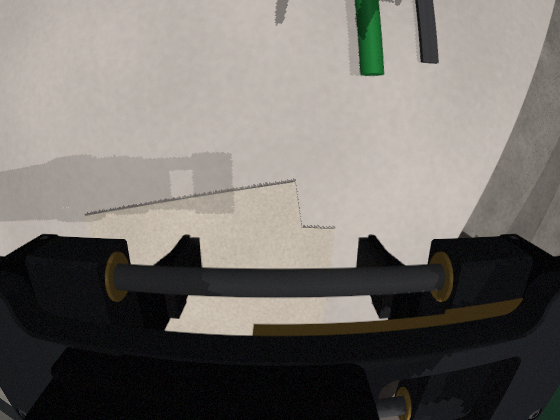

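Loaded jig is at about (225,190) in the scene view and (300,180) in the side view; the empty one is lower in both. I'll enlarge the loaded jig.

```bash
cat > h.py <<'E'
import numpy as np, cv2
from cell import env, viewer, job
def K(c): 
    f=c["img"].shape[0]/2/np.tan(np.radians(c["vfov"]/2)); return f,c["cx"],c["cy"]
def ray(c,u,v):
    f,cx,cy=K(c);E=c["extrinsics"];R=E[:3,:3];o=-R.T@E[:3,3]
    d=R.T@np.array([(u-cx)/f,(v-cy)/f,1.]);return o,d/np.linalg.norm(d)
def onz(c,u,v,z):
    o,d=ray(c,u,v);return o+d*(z-o[2])/d[2]
def tri(ca,pa,cb,pb):
    oa,da=ray(ca,*pa);ob,db=ray(cb,*pb)
    s=np.linalg.lstsq(np.c_[da,-db],ob-oa,rcond=None)[0]
    a=oa+da*s[0];b=ob+db*s[1];return (a+b)/2,np.linalg.norm(a-b)
def proj(c,p):
    f,cx,cy=K(c);q=c["extrinsics"]@np.r_[p,1];return np.array([f*q[0]/q[2]+cx,f*q[1]/q[2]+cy])
E
python3 - <<'E'
import cv2
a=cv2.imread("pics/scene0.png")[95:245,165:285];b=cv2.imread("pics/side0.png")[105:215,230:375]
cv2.imwrite("pics/sc_z.png",cv2.resize(a,None,fx=4,fy=4,interpolation=cv2.INTER_NEAREST))
cv2.imwrite("pics/si_z.png",cv2.resize(b,None,fx=5,fy=5,interpolation=cv2.INTER_NEAREST))
E
```

```text
(no output)
```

View pics/sc_z.png

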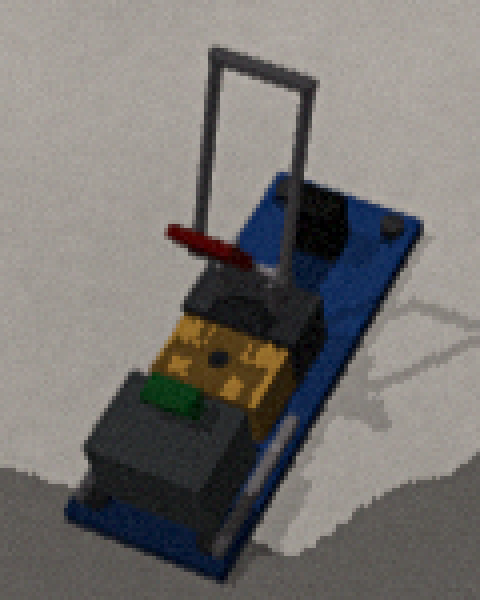

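View pics/si_z.png

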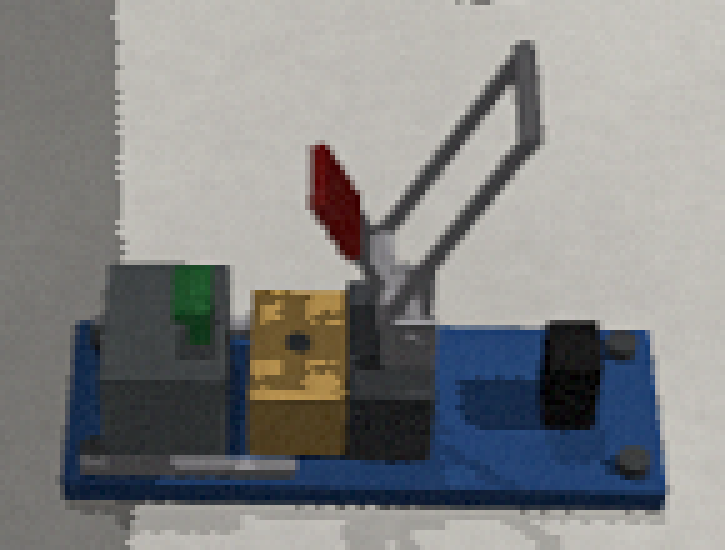

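Run:
```python
from h import *
sc=viewer.read_camera("scene");si=viewer.read_camera("side")
S=lambda p:(p[0]/4-.12+165,p[1]/4-.12+95); D=lambda p:(p[0]/5-.1+230,p[1]/5-.1+105)
cs=[(278,174),(423,222),(223,571),(67,510)]
# matching order: side view
cd=[(649,497),(648,331),(80,322),(64,488)]
A=np.array([onz(sc,*S(p),.012) for p in cs]);B=np.array([onz(si,*D(p),.012) for p in cd])
print(A.round(4));print(B.round(4))
for Q in (A,B):
    q=Q[:,:2];print([round(np.linalg.norm(q[i]-q[(i+1)%4]),4) for i in range(4)])
def t(n,a,b):
    p,e=tri(sc,S(a),si,D(b));print(n,p.round(4),round(e,4));return p
t("bar end L/R a",(214,52),(535,140));t("bar end a'",(214,52),(523,45))
t("bar b",(312,84),(535,140));t("bar b'",(312,84),(523,45))
bm=t("barmid",(263,68),(529,95))
t("tipmid",(169,233),(334,157))
# tip corners
```

```text
[[ 0.4571 -0.2243  0.012 ]
 [ 0.4361 -0.1439  0.012 ]
 [ 0.6493 -0.0919  0.012 ]
 [ 0.6693 -0.1706  0.012 ]]
[[ 0.4355 -0.1438  0.012 ]
 [ 0.4494 -0.2277  0.012 ]
 [ 0.665  -0.1742  0.012 ]
 [ 0.6447 -0.0911  0.012 ]]
[np.float64(0.0831), np.float64(0.2195), np.float64(0.0813), np.float64(0.2189)]
[np.float64(0.0851), np.float64(0.2222), np.float64(0.0855), np.float64(0.2157)]
bar end L/R a [ 0.4961 -0.2079  0.129 ] 0.0215
bar end a' [ 0.508  -0.1971  0.163 ] 0.0041
bar b [ 0.4953 -0.1528  0.1612] 0.0042
bar b' [ 0.5071 -0.1428  0.1939] 0.0269
barmid [ 0.5013 -0.1751  0.1611] 0.0033
tipmid [ 0.5682 -0.1789  0.1137] 0.0053
```

Run:
```python
from h import *
sc=viewer.read_camera("scene");si=viewer.read_camera("side")
S=lambda p:(p[0]/4-.12+165,p[1]/4-.12+95); D=lambda p:(p[0]/5-.1+230,p[1]/5-.1+105)
th=np.radians(14.0);ex=np.array([np.cos(th),np.sin(th)]);ey=np.array([-ex[1],ex[0]]);O=np.array([.5363,-.1621])
J=lambda p:np.r_[(p[:2]-O)@ex,(p[:2]-O)@ey,p[2]]
def t(n,a,b):
    p,e=tri(sc,S(a),si,D(b));print(n,(J(p)*1e3).round(1),round(e*1e3,1));return p
t("bar",(263,68),(529,95)); t("tip",(200,241),(315,177))
t("tipL",(169,230),(320,147))
t("tipR",(229,250),(310,208))
t("brass hole",(218,358),(297,342))
def g(c,x0,x1,y0,y1):
    im=c["img"].astype(int);m=(im[...,1]>im[...,0]*1.6)&(im[...,1]>im[...,2]*1.6)&(im[...,1]>50)
    v,u=np.nonzero(m[y0:y1,x0:x1]);return u.mean()+x0,v.mean()+y0,len(u)
a=g(sc,165,285,150,245);b=g(si,230,375,105,215);print(a,b)
p,e=tri(sc,a[:2],si,b[:2]);print("keeper",(J(p)*1e3).round(1),e)
for q in ((0,0,.062),(.015,0,.05),(.128,.042,.012),(.128,-.042,.012),(-.098,.042,.012),(-.098,-.042,.012),(.076,0,.071)):
    w=np.r_[O+ex*q[0]+ey*q[1],q[2]];a=proj(sc,w);b=proj(si,w)
    print(q,((a-[165,95])*4).round(),((b-[230,105])*5).round())
```

```text
bar [-37.1  -4.2 161.1] 3.3
tip [ 33.2  -3.2 124.3] 3.1
tipL [ 31.8 -19.5 122.9] 4.2
tipR [ 34.2  11.9 125.2] 0.8
brass hole [38.  -4.7 40.5] 3.3
(np.float64(206.68055555555554), np.float64(192.52777777777777), 72) (np.float64(268.27659574468083), np.float64(164.59574468085106), 94)
keeper [76.  -6.4 62.6] 0.00023834137914222376
(0, 0, 0.062) [257. 270.] [399. 315.]
(0.015, 0, 0.05) [245. 309.] [357. 337.]
(0.128, 0.042, 0.012) [223. 574.] [ 48. 486.]
(0.128, -0.042, 0.012) [ 63. 510.] [ 64. 323.]
(-0.098, 0.042, 0.012) [427. 214.] [661. 496.]
(-0.098, -0.042, 0.012) [281. 165.] [642. 332.]
(0.076, 0, 0.071) [176. 384.] [190. 294.]
```

Bar, lever tip, brass hole and keeper all read y about −4.5 mm, so I'm moving the jig origin to about (0.537, −0.166) at yaw 14°. With that, the bar is at x −37, z 161 and the tip at x 33, z 124. These fit the sizes given. Next step is to turn 11.7° and fly over to behind the loop.

Call:
move_arm --pt "0 0 0 0 0 0 0.102" --pt "0 0 0 0 0 0 0.102" --pt "0 1.83 -2.31 0 0 0 0" --pt "0 1.83 -2.31 0 0 0 0" --pt "0 1.83 -2.31 0 0 0 0" --force 20

```text
time_s: 0.77
tool_pos: [0.3185, -0.5043, 0.2473]
tool_rot: [-180.0, 0.0, 13.9]
force: [1.4, 0.1, 0.2]
grip_width: 0.0615
```

Call:
move_arm --pt "0 1.83 -2.31 0 0 0 0" --pt "0 1.83 -2.31 0 0 0 0" --pt "0 1.83 -2.31 0 0 0 0" --pt "0 1.83 -2.31 0 0 0 0" --pt "0 1.83 -2.31 0 0 0 0"

```text
time_s: 1.18
tool_pos: [0.3796, -0.3695, 0.2477]
tool_rot: [180.0, -0.0, 14.0]
force: [0.0, -0.8, 0.2]
grip_width: 0.0281
```

Call:
move_arm --pt "0 1.83 -2.31 0 0 0 0" --pt "0 1.83 -2.31 0 0 0 0" --pt "0 1.83 -2.31 0 0 0 0" --pt "0 1.83 -2.31 0 0 0 0" --pt "0 1.83 -2.31 0 0 0 0"

```text
time_s: 1.6
tool_pos: [0.4404, -0.2353, 0.2478]
tool_rot: [180.0, -0.0, 14.0]
force: [0.0, 0.2, 0.5]
grip_width: 0.0016
```

Call:
move_arm --pt "0 0 0 0 0 0 0" --pt "0 0 0 0 0 0 0" --pt "0 0 0 0 0 0 0"

```text
time_s: 1.85
tool_pos: [0.4398, -0.2372, 0.2476]
tool_rot: [180.0, 0.0, 14.0]
force: [-0.7, -0.1, 1.2]
grip_width: 0.0003
```

```bash
cat >> h.py <<'E'
th=np.radians(14.0);ex=np.array([np.cos(th),np.sin(th)]);ey=np.array([-ex[1],ex[0]]);O=np.array([.5372,-.1660])
J=lambda p:np.r_[(p[:2]-O)@ex,(p[:2]-O)@ey,p[2]]
def st():
    o=env.get_obs();j=J(o["tool_pos"])*1e3;print("t",o["time_s"],"tipJ mm",(j-[0,0,25]).round(1),"rot",o["tool_rot"].round(1),"F",o["force"].round(1))
def crops(tag):
    sc=viewer.read_camera("scene");si=viewer.read_camera("side")
    a=cv2.resize(sc["img"][60:260,145:325],None,fx=3,fy=3)[:600];b=cv2.resize(si["img"][60:260,220:400],None,fx=3,fy=3)
    im=np.hstack([a,b]);im=cv2.resize(im,(800,int(im.shape[0]*800/im.shape[1])))
    cv2.imwrite(f"pics/{tag}.png",im[:,:,::-1])
E
python3 - <<'E'
from h import *
st();crops("p1")
E
```

```text
t 1.85 tipJ mm [-111.8  -45.6  222.6] rot [180.   0.  14.] F [-0.7 -0.1  1.2]
```

View pics/p1.png

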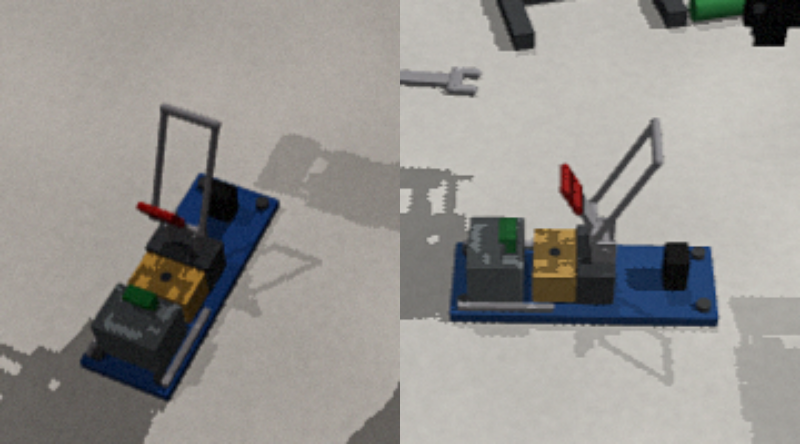

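The fingers are behind and above the folded loop, 46 mm off to the side. I'll centre them and then lower the tips to about z 148.

Call:
move_arm --pt "0 1 -2.3 0 0 0 0" --pt "0 1 -2.3 0 0 0 0" --pt "0 0.5 0 2.5 0 0 0" --pt "0 0 0 2.5 0 0 0" --pt "0 0 0 2.4 0 0 0"

```text
time_s: 2.37
tool_pos: [0.4532, -0.1869, 0.173]
tool_rot: [179.9, -0.0, 14.0]
force: [0.3, -0.0, -0.4]
grip_width: 0.0004
```

Call:
move_arm --pt "0 0 0 0 0 0 0" --pt "0 0 0 0 0 0 0"

```text
time_s: 2.53
tool_pos: [0.452, -0.1867, 0.1728]
tool_rot: [-179.9, 0.1, 13.9]
force: [0.8, -0.5, 0.4]
grip_width: 0.0005
```

Run:
```python
from h import *
st();crops("p2")
```

```text
t 2.5333 tipJ mm [-87.7   0.6 147.8] rot [-1.799e+02  1.000e-01  1.390e+01] F [ 0.8 -0.5  0.4]
```

View pics/p2.png

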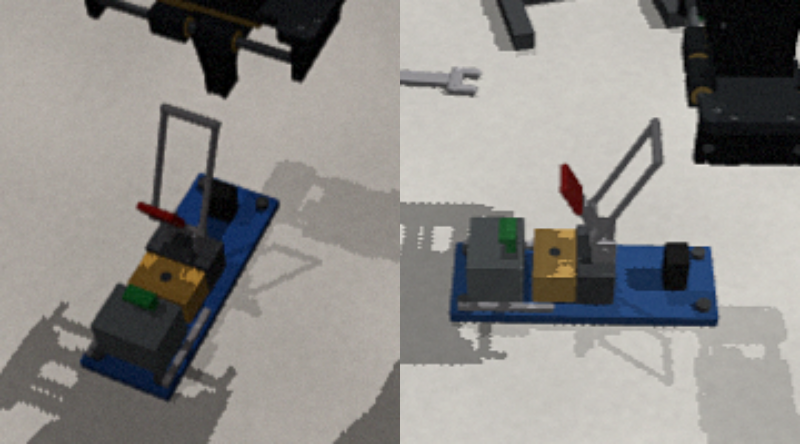

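Call:
move_arm --pt "0 1.2 0 0 0 0 0" --pt "0 1 0 0 0 0 0" --pt "0 0.8 0 0 0 0 0" --pt "0 0.8 0 0 0 0 0" --pt "0 0.8 0 0 0 0 0"

```text
time_s: 3.05
tool_pos: [0.499, -0.1744, 0.1738]
tool_rot: [180.0, -0.0, 14.1]
force: [0.4, -0.0, -0.1]
grip_width: 0.0003
```

Call:
move_arm --pt "0 0.8 0 0 0 0 0" --pt "0 0.8 0 0 0 0 0" --pt "0 0.5 0 0 0 0 0"

```text
time_s: 3.3
tool_pos: [0.5193, -0.1692, 0.1735]
tool_rot: [-180.0, -0.0, 14.1]
force: [-0.5, 0.1, 0.9]
grip_width: 0.0004
```

Run:
```python
from h import *
st();crops("p3")
```

```text
t 3.3 tipJ mm [-18.2   1.3 148.5] rot [-180.    -0.    14.1] F [-0.5  0.1  0.9]
```

View pics/p3.png

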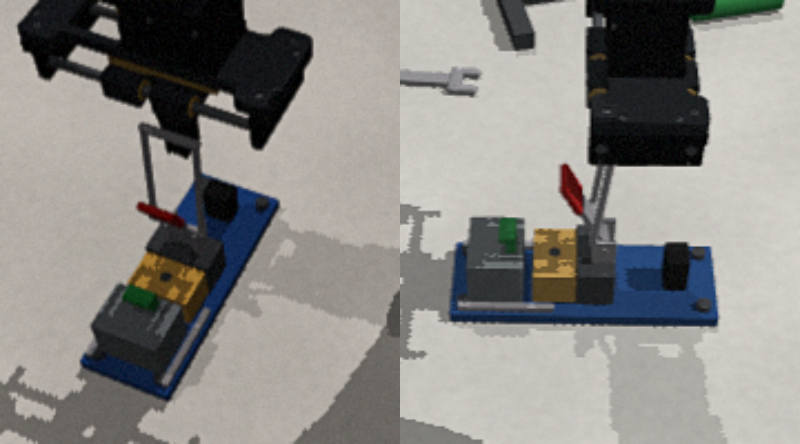

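The loop is riding up on the fingers and is nearly upright; the lever hasn't moved. Pushing on gently.

Call:
move_arm --pt "0 0.6 0 0 0 0 0" --pt "0 0.6 0 0 0 0 0" --pt "0 0.6 0 0 0 0 0" --pt "0 0.4 0 0 0 0 0" --pt "0 0.2 0 0 0 0 0"

```text
time_s: 3.82
tool_pos: [0.5422, -0.1635, 0.1736]
tool_rot: [-180.0, -0.0, 14.1]
force: [-0.2, -1.0, 0.2]
grip_width: 0.0002
```

Run:
```python
from h import *
st();crops("p4")
```

```text
t 3.8167 tipJ mm [  5.4   1.2 148.6] rot [-180.    -0.    14.1] F [-0.2 -1.   0.2]
```

View pics/p4.png

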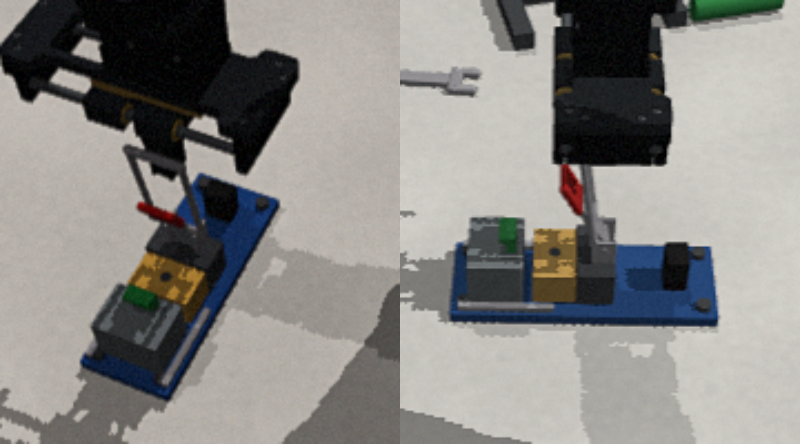

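Call:
move_arm --pt "0 0.3 0 0 0 0 0" --pt "0 0.2 0 0 0 0 0" --pt "0 0 0 0 0 0 0" --pt "0 0 0 0 0 0 0" --pt "0 0 0 0 0 0 0"

```text
time_s: 4.33
tool_pos: [0.5462, -0.1627, 0.1735]
tool_rot: [180.0, 0.0, 14.0]
force: [-0.0, 0.4, 0.3]
grip_width: 0.0005
```

Run:
```python
from h import *
st();crops("p5")
```

```text
t 4.3333 tipJ mm [  9.5   1.  148.5] rot [180.   0.  14.] F [-0.   0.4  0.3]
```

View pics/p5.png

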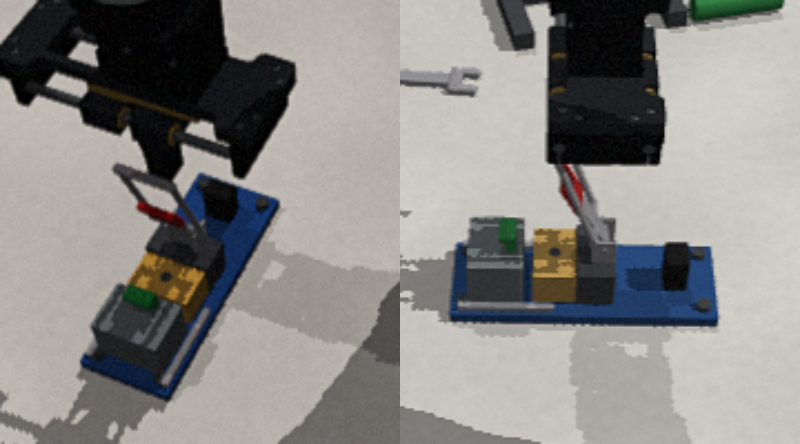

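The loop is past upright and falling, so I'll wait for it to land while lifting a little.

Call:
move_arm --pt "0 -1 0 -1 0 0 0" --pt "0 -1 0 -2 0 0 0" --pt "0 -1 0 -2.5 0 0 0" --pt "0 0 0 -1 0 0 0" --pt "0 0 0 0 0 0 0"

```text
time_s: 4.85
tool_pos: [0.5187, -0.1706, 0.2416]
tool_rot: [179.8, -0.3, 14.0]
force: [0.3, -0.9, 0.7]
grip_width: 0.0005
```

Call:
move_arm --pt "0 -2 0 0 0 0 0" --pt "0 -2 0 0 0 0 0" --pt "0 -2 0 0 0 0 0" --pt "0 0 0 0 0 0 0" --pt "0 0 0 0 0 0 0"

```text
time_s: 5.27
tool_pos: [0.4584, -0.1847, 0.2376]
tool_rot: [-180.0, 0.0, 14.0]
force: [0.7, 0.1, 0.1]
grip_width: 0.0004
```

Run:
```python
from h import *
st();crops("p6")
```

```text
t 5.2667 tipJ mm [-80.9   0.9 212.6] rot [-180.    0.   14.] F [0.7 0.1 0.1]
```

View pics/p6.png

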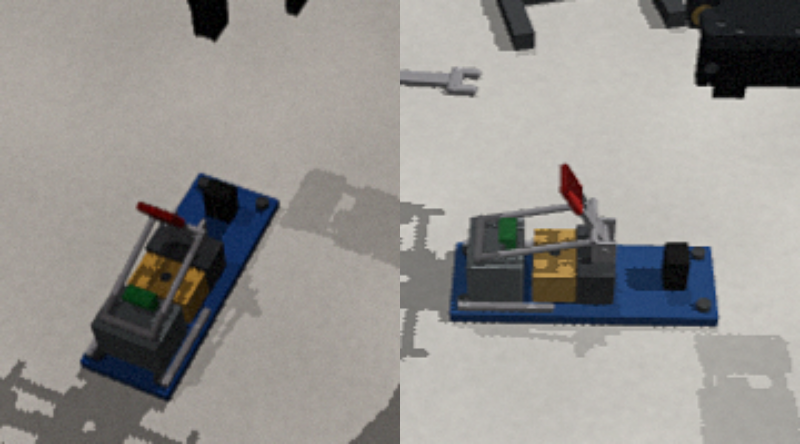

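The loop has landed with its bar beyond the green keeper, around side px (480,255) in this crop. Its legs straddle the keeper and the lever still stands. I'll go over to the +x side of the lever.

Call:
move_arm --pt "0 3 0.1 0 0 0 0" --pt "0 3.5 0 0 0 0 0" --pt "0 3.5 0 0 0 0 0" --pt "0 3.5 0 0 0 0 0" --pt "0 2.5 0 0 0 0 0"

```text
time_s: 5.78
tool_pos: [0.6178, -0.1443, 0.2374]
tool_rot: [-179.9, -0.1, 14.2]
force: [-0.4, 0.0, 0.3]
grip_width: 0.0005
```

Call:
move_arm --pt "0 0 0 2 0 0 0" --pt "0 0 0 3 0 0 0" --pt "0 0 0 3 0 0 0" --pt "0 0 0 2 0 0 0" --pt "0 0 0 0 0 0 0"

```text
time_s: 6.2
tool_pos: [0.6118, -0.1451, 0.1323]
tool_rot: [-179.7, 0.5, 14.1]
force: [-0.7, -0.1, -0.7]
grip_width: 0.0004
```

Run:
```python
from h import *
st();crops("p7")
```

```text
t 6.2 tipJ mm [ 77.5   2.3 107.3] rot [-179.7    0.5   14.1] F [-0.7 -0.1 -0.7]
```

View pics/p7.png

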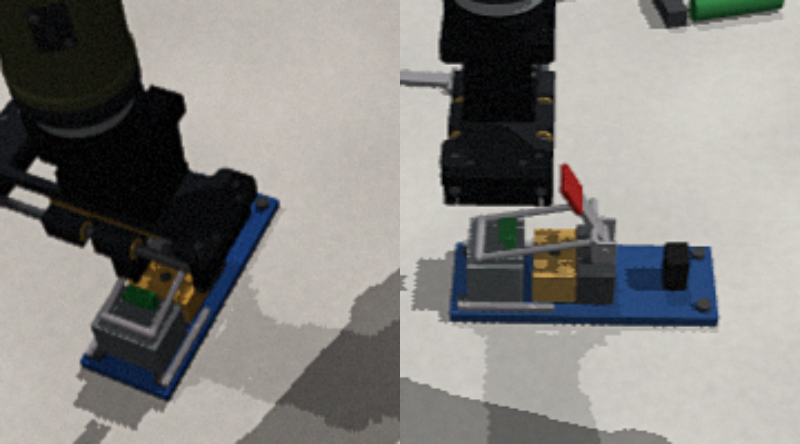

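Call:
move_arm --pt "0 -1.2 0.2 0 0 0 0" --pt "0 -1.2 0 0 0 0 0" --pt "0 -1 0 0 0 0 0" --pt "0 -1 0 0 0 0 0" --pt "0 -1 0 0 0 0 0"

```text
time_s: 6.72
tool_pos: [0.5641, -0.1616, 0.1408]
tool_rot: [179.9, -0.3, 14.1]
force: [1.7, 0.5, 2.1]
grip_width: 0.0005
```

Run:
```python
from h import *
st();crops("p8")
```

```text
t 6.7167 tipJ mm [ 27.1  -2.2 115.8] rot [179.9  -0.3  14.1] F [1.7 0.5 2.1]
```

View pics/p8.png

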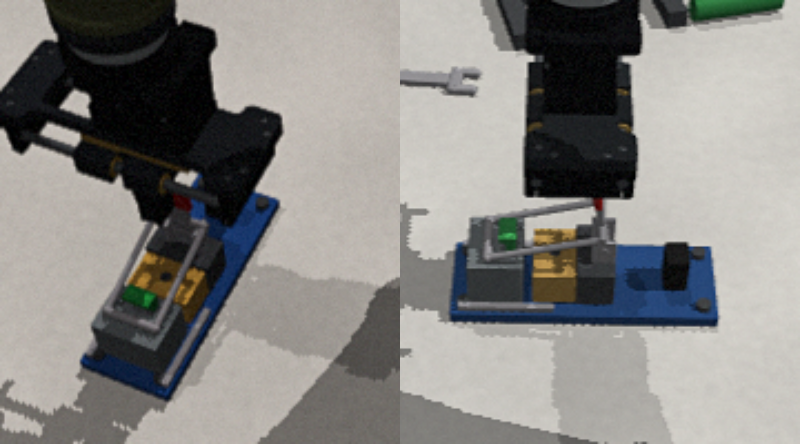

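Call:
move_arm --pt "0 -0.8 -0.1 0 0 0 0" --pt "0 -0.8 0 0 0 0 0" --pt "0 -0.8 0 0 0 0 0" --pt "0 -0.8 0 0 0 0 0" --pt "0 -0.8 0 0 0 0 0"

```text
time_s: 7.23
tool_pos: [0.5226, -0.1704, 0.1382]
tool_rot: [-180.0, 0.0, 14.0]
force: [2.7, 0.4, -0.0]
grip_width: 0.0005
```

Run:
```python
from h import *
st();crops("p9")
```

```text
t 7.2333 tipJ mm [-15.2  -0.7 113.2] rot [-180.    0.   14.] F [ 2.7  0.4 -0. ]
```

View pics/p9.png

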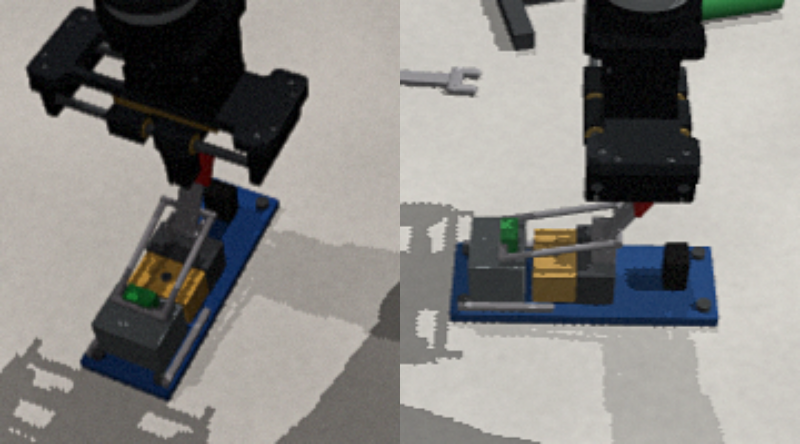

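The bar is up against the keeper under its lip, and the lever is past the top at about 120°. I'll carry on along the arc.

Call:
move_arm --pt "0 -0.9 0 0.2 0 0 0" --pt "0 -0.9 0 0.3 0 0 0" --pt "0 -0.6 0 0.6 0 0 0" --pt "0 -0.5 0 0.7 0 0 0" --pt "0 -0.4 0 0.8 0 0 0"

```text
time_s: 7.75
tool_pos: [0.4908, -0.1787, 0.1122]
tool_rot: [180.0, 0.0, 14.0]
force: [1.8, 1.2, 1.8]
grip_width: 0.0001
```

Run:
```python
from h import *
st();crops("p10")
```

```text
t 7.75 tipJ mm [-48.1  -1.1  87.2] rot [180.   0.  14.] F [1.8 1.2 1.8]
```

View pics/p10.png

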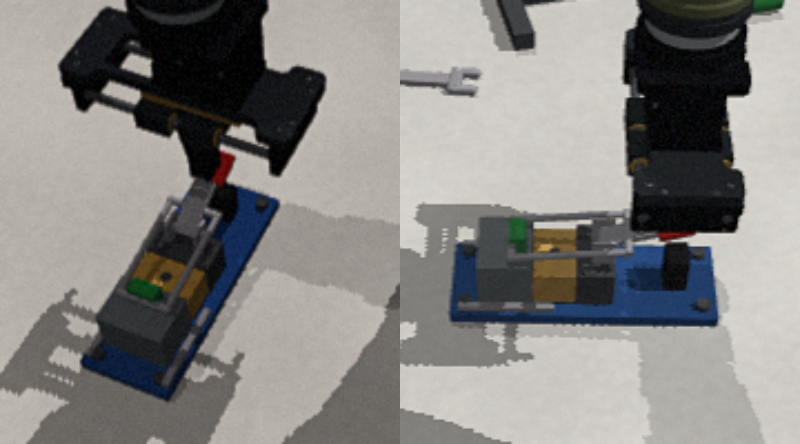

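The jaw is being drawn in and the bar is hooked. Now pressing the lever down.

Call:
move_arm --pt "0 -0.3 0 0.7 0 0 0" --pt "0 -0.3 0 0.7 0 0 0" --pt "0 -0.3 0 0.6 0 0 0" --pt "0 -0.2 0 0.6 0 0 0" --pt "0 0 0 0.4 0 0 0"

```text
time_s: 8.27
tool_pos: [0.4799, -0.1815, 0.0827]
tool_rot: [-180.0, 0.1, 14.0]
force: [-9.7, 2.6, 34.4]
grip_width: 0.0005
```

Run:
```python
from h import *
st();crops("p11")
```

```text
t 8.2667 tipJ mm [-59.3  -1.2  57.7] rot [-1.8e+02  1.0e-01  1.4e+01] F [-9.7  2.6 34.4]
```

View pics/p11.png

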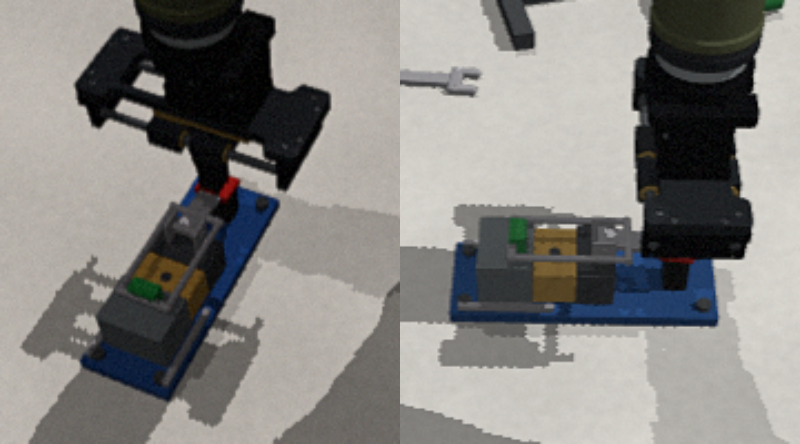

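34 N at z 57.7, which is where the stop should be, so the lever is down. Lifting off straight up, then checking.

Call:
move_arm --pt "0 0 0 -0.3 0 0 0" --pt "0 0 0 -0.7 0 0 0" --pt "0 0 0 -2 0 0 0" --pt "0 0 0 -3.5 0 0 0" --pt "0 0 0 -4 0 0 0"

```text
time_s: 8.78
tool_pos: [0.4788, -0.1805, 0.1865]
tool_rot: [-179.8, 0.3, 14.0]
force: [-0.1, -0.6, 0.2]
grip_width: 0.0001
```

Call:
move_arm --pt "0 -3 0 -3 0 0 0" --pt "0 -3 2 0 0 0 0" --pt "0 -2 3 0 0 0 0" --pt "0 0 3 0 0 0 0" --pt "0 0 0 0 0 0 0"

```text
time_s: 9.2
tool_pos: [0.4213, -0.2846, 0.2172]
tool_rot: [179.8, 0.0, 13.5]
force: [-0.6, -0.2, 0.2]
grip_width: 0.0008
```

Run:
```python
from h import *
st()
sc=viewer.read_camera("scene");si=viewer.read_camera("side")
a=cv2.resize(sc["img"][120:240,170:290],(400,400));b=cv2.resize(si["img"][130:250,240:380],(400,343))
b=cv2.copyMakeBorder(b,0,57,0,0,cv2.BORDER_CONSTANT)
im=cv2.resize(np.hstack([a,b])[:,:,::-1],(800,400));cv2.imwrite("pics/p12.png",im)
for n,c,r in (("sc",sc,(100,250,165,290)),("si",si,(105,230,230,390))):
    i=c["img"][r[0]:r[1],r[2]:r[3]].astype(int)
    for k,m in (("red",(i[...,0]>80)&(i[...,1]<45)&(i[...,2]<45)),("green",(i[...,1]>i[...,0]*1.6)&(i[...,1]>i[...,2]*1.6)&(i[...,1]>50))):
        v,u=np.nonzero(m);globals()[n+k]=(u.mean()+r[2],v.mean()+r[0]);print(n,k,len(u))
for k in("red","green"):
    p,e=tri(sc,globals()["sc"+k],si,globals()["si"+k]);print(k,(J(p)*1e3).round(1),round(e*1e3,1))
```

```text
t 9.2 tipJ mm [-141.2  -87.1  192.2] rot [179.8   0.   13.5] F [-0.6 -0.2  0.2]
sc red 150
sc green 82
si red 176
si green 91
red [-62.7  -0.6  51.3] 3.0
green [68.  -0.5 64.3] 1.6
```

View pics/p12.png

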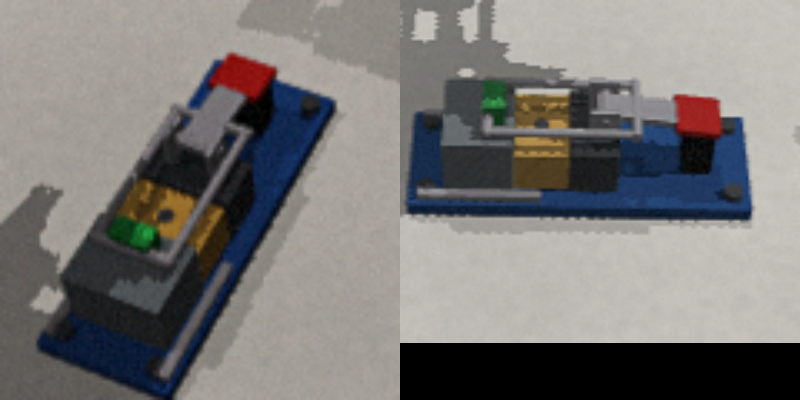

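The lever lies flat (grip centre x −63, z 51, expected −59, 54). The keeper moved from x 76 to 68, so the jaw is in by 8 mm. The bar sits behind the keeper and the arm is clear, so I'm handing in.

Run:
```python
from cell import job
print(job.sign_off())
```

```text
the job is handed in; nothing more can be done
None
```

The brass block is clamped and the job was handed in at about 9.3 s of the 43 s allowed. I pushed the wire loop past upright with the closed fingers and it fell beyond the keeper's lip. I then pushed the red lever over the top and down onto its stop, and moved the arm clear. The empty jig was not touched.

**Last checks, with the arm clear:**
- **Lever:** it lies flat, with the grip's centre at x −63, z 51 mm against an expected −59, 54 mm. That is within what the cameras can resolve.
- **Jaw:** the keeper moved from x 76 to x 68 mm, so the jaw is drawn in about 8 mm, as it should be when latched.
- **Loop:** the bar sits behind the keeper in both camera views, and the clamp stayed closed after I let go.

**Disagreements:**
- **Force:** pressing against the stop peaked at a reading of about 36 N, all through the fingertips. Readings came only at the end of each move, so a brief higher value could have been missed.
- **Jig position:** the plate's corners put the jig about 4 mm off sideways from what the latch parts showed. I used the latch parts' position.

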